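# Rock test of a lab stand base on the granite plate

### The job

The aluminium stand base on the granite plate rocks: press straight down on its corner with the black levelling screw until the foot under it meets the granite, and hold it there for a second. Then press the diagonally opposite corner down the same way until the base has rocked back, and hold for a second. Leave the base standing rocked back like that where it was, without sliding it about.

Things in the scene. Friction and masses are not known exactly. Their poses are not given: they have to be found in the camera images.
- stand_base: loose aluminium rectangle 140 x 110 x 10 mm (along its x, y), with a steel rod socket 28 mm wide in its middle, at any yaw on four feet inset 14 mm from the edges: three 14 mm long, the one at +x +y, under the screw, 7 mm shorter; 0.56 kg. Origin: centre below, level with the long feet's tips (granite's top when level); rectangle's top 24 mm, socket's top 52 mm above it
- screw_corner (a point): centre of the flat top of the levelling screw's round black head (20 mm across, 8 mm high, on the rectangle's top), at x +56, y +41, z +32 mm in the base's frame. At the start the base stands level, the screw's foot 7 mm clear of the granite. A push of under 1 N here rocks the base 6 degrees and brings this point down 7 mm; the base then stays as it is left
- plain_corner (a point): point on the rectangle's bare top above the foot diagonally across from the screw, at x -56, y -41, z +24 mm in the base's frame; it stands 7 mm higher after the base is rocked onto the screw corner, and a push of under 1 N here rocks the base back level, where it stays
- granite_plate: fixed dark grey granite flat plate 300 x 260 x 40 mm (along its x and y) that carries the stand base and two small steel parts near two of its corners; origin in the centre of its underside on the bench, top at z +40 mm
Mind the look-alikes: they are no part of the job. Leave any pink or red look-alike of the stand_base alone.

How it is judged:
By the outcome, as a careful person would: the job done as asked, in the order asked, and still so for the second after the job is handed in, with the robot touching nothing.
It also fails if it takes over 38 s, if anything falls off the work surface, if the arm or the gripper's body presses on something with over 40 N, if the wrist force passes 120 N, or if a joint passes its speed limit or range.

### The arm

A 7-joint arm with a two-finger parallel gripper is mounted at the origin on the work surface. World frame = base frame: x ahead of the robot, y to its left, z up, the work surface at z = 0. Lengths are in m, angles in degrees, forces in N, time in s.
With the tool pointing down it reaches from about 0.425 to 0.875 m from the base axis. Payload 4.7 kg.
Tool frame: the origin (TCP) lies at the very end of the fingers, on their centre line; the grasp point (between the pads) lies env.hold_point_z behind it (env.hold_point_z is the distance from the TCP to the grasp point, in m); z points along the fingers, y is the line along which they close (so a half turn about z gives the same grasp; the last joint's range is limited). The gripper opens to 87 mm and grips with 3 to 60 N. Pads are 19 mm wide; open, the fingers measure 117 mm over their backs; the gripper's body (75 mm by 190 mm) begins 51 mm behind the grasp point.
Start: joints at [-70.525, 18.392, -4.016, 83.108, 1.295, 78.541, -3.26], TCP at [0.208, 0.616, 0.223] pointing down, gripper open.
Joint ranges: [-163.93, 163.93], [-17.29, 119.83], [-79.2, 71.16], [3.27, 140.29], [-89.18, 269.18], [5.43, 117.66], [-154.24, 154.24]. Speed limits (degrees/s): [147.25, 147.25, 180, 180, 180, 180, 180].

### API

Orientations are given as [roll, pitch, yaw] about the fixed x, y, z axes, in that order (R = Rz(yaw) Ry(pitch) Rx(roll)).
In Python, from cell import env gives the robot as it stands.
- The arm moves only by the shell command python3 -m jog 'ROWS' [FORCE]. ROWS is JSON, a list of rows, each an object with "dp": the shift along the tool's x, y, z in cm, a list of three; "twist": the turn about the tool's z in degrees; "fingers": the opening, from 0 (shut) to 1 (fully open). A call has 1 to 8 rows; each row is the pose to reach, as a shift and turn from the pose commanded when the call began, along the tool's axes at that moment; what a row does not reach only later rows make up. A row lasts 1/8 s, in which the tool goes at most 62.5 mm and 10.7 degrees, less where a joint would pass 70% of its speed; a pose out of reach is approached as far as the arm can. A call with a gripper value outside its range is refused whole. The fingers move at their own pace and stop on an object; FORCE is the grip in N (left out, the last holds). Time passes only in rows, so rows that repeat a pose let the fingers close. It gives the time, the measured TCP pose, the force, the opening and the grip force at its end, in the units of the state.
- env.get_obs(): the state, without advancing time (a new reading comes with each control period).
- env.read_camera(name): name is "side" or "top"; returns a dict with "pixels" (480x640x3 uint8, blue, green, red), "depth" (480x640 float32, m along the optical axis (not along the pixel's ray), 0 where there is no reading), "fx", "fy", "cx", "cy" (pixels), "rvec" (rotation vector, rad) and "tvec" (3), from world to camera coordinates, as OpenCV has them. Camera axes: x right, y down, z forward; pixel columns grow to the right and rows downward; lengths in m; the calibration is good to about 2 mm. A picture is of the moment at which its call begins.
- env.sign_off(): hands the job in; it is judged then, once.
The state is a dict: "time_s": time; "qpos": joint angles; "joint_velocities": joint speeds; "effort": joint torques, N m; "tool_pos": TCP position; "tool_rot": TCP orientation; "force": force on the tool from outside, world axes, zero at the start; "wrist_torque": the same for the moment, N m; "grip_width": finger opening in m; "grasp_force": force on a finger pad.
Only numpy, scipy, OpenCV 4.12 (cv2) and the standard library are available. Lean on these libraries where they do the work, as an engineer would, in place of code of your own. Each camera call takes 0.05 s, during which the arm holds its last target. There are 200 camera calls.

## Working session

There is one attempt and no reset: what is moved stays moved. The work goes in short steps, Python scripts to look and compute and a shell command to move; the robot and the scene stay as the last step left them, time stands still between calls to the robot, and variables do not carry over. Pictures are saved under pics/ and viewed, at most 10 in all, crops included, and the job is handed in when it is done.

```bash
mkdir -p pics; ls
python3 - <<'E'
from cell import env
import cv2, numpy as np
o=env.get_obs()
for k in("time_s","tool_pos","tool_rot","force","grip_width"):print(k,o[k])
print(env.hold_point_z)
for n in("top","side"):
    c=env.read_camera(n);cv2.imwrite(f"pics/{n}0.png",c["pixels"]);np.savez(f"pics/{n}0.npz",**c)
    R=cv2.Rodrigues(np.array(c["rvec"]))[0];print(n,c["fx"],-R.T@np.array(c["tvec"]).ravel(),R[2])
E
```

```text
pics
time_s 0.0
tool_pos [0.20790983 0.61525419 0.22144705]
tool_rot [-1.79888779e+02  6.78519016e-03  1.61336037e+02]
force [ 0.92138076 -1.0461046   0.07939627]
grip_width 0.08720632051934454
0.0187
top 531.2286944806209 [0.43369705 0.07868172 0.87296867] [ 0.06007733 -0.02108775 -0.99797095]
side 442.3087825783004 [ 0.20432069 -0.59157145  0.45262608] [ 0.31428634  0.81663062 -0.48408524]
```

View pics/top0.png

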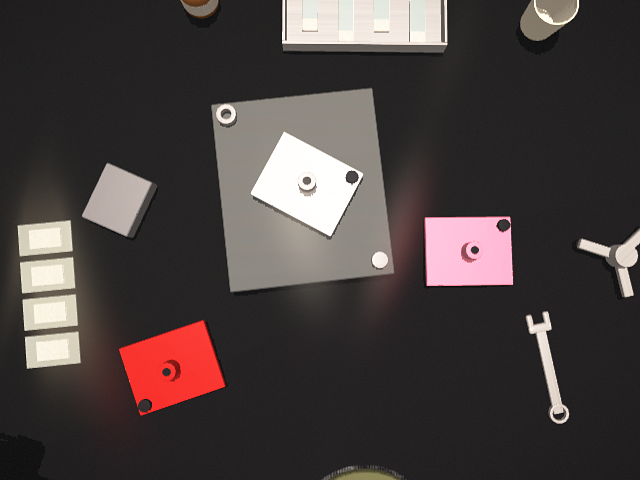

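View pics/side0.png

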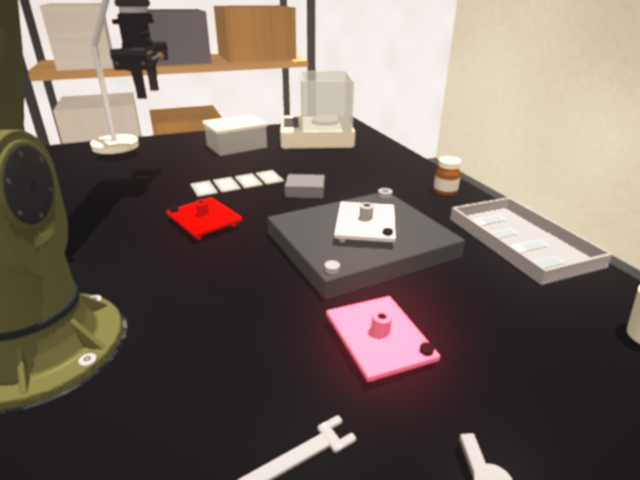

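In the top view there are three candidates: aluminium/white at (307,183) on the granite, pink at (469,250) and red at (172,367) on the bench. Only the white one fits, being uncoloured and on the granite, with its black screw at (352,177). I'll measure it next and confirm it in a crop.

```bash
cat > h.py <<'E'
import cv2, numpy as np
def ray(c,uv,z):
    K=np.array([[c["fx"],0,c["cx"]],[0,c["fy"],c["cy"]],[0,0,1]],float)
    R=cv2.Rodrigues(np.array(c["rvec"],float))[0];C=-R.T@np.array(c["tvec"],float).ravel()
    d=R.T@np.linalg.inv(K)@[uv[0],uv[1],1];return C+d*(z-C[2])/d[2]
def proj(c,P):
    K=np.array([[c["fx"],0,c["cx"]],[0,c["fy"],c["cy"]],[0,0,1]],float)
    return cv2.projectPoints(np.array(P,float).reshape(-1,1,3),np.array(c["rvec"],float),np.array(c["tvec"],float),K,None)[0][:,0]
E
python3 - <<'E'
from h import *
c=np.load("pics/top0.npz");im=c["pixels"]
x0,y0,x1,y1=240,120,376,246
g=np.zeros(im.shape[:2],np.uint8);g[y0:y1,x0:x1]=(im[y0:y1,x0:x1].min(2)>150)*255
ct=max(cv2.findContours(g,0,1)[0],key=cv2.contourArea)
q=cv2.approxPolyDP(cv2.convexHull(ct),8,True)[:,0];print("quad px",q.tolist())
box=cv2.boxPoints(cv2.minAreaRect(ct))
W=np.array([ray(c,p,.064) for p in box]);print(W.round(4),np.linalg.norm(W-np.roll(W,-1,0),axis=1).round(4))
bl=np.zeros_like(g);bl[y0:y1,x0:x1]=(im[y0:y1,x0:x1].max(2)<45)*255
n,l,s,ce=cv2.connectedComponentsWithStats(bl)
for i in range(1,n):
    if s[i,4]>20:print(s[i],ce[i],ray(c,ce[i],.072).round(4))
ctr=W.mean(0);print("ctr",ctr)
# long axis, dir toward screw
scr=max(range(1,n),key=lambda i:ce[i][0]);S=ray(c,ce[scr],.07)[:2]
e=[W[1]-W[0],W[2]-W[1]];e=max(e,key=np.linalg.norm)[:2];e/=np.linalg.norm(e)
if e@(S-ctr[:2])<0:e=-e
y=np.array([-e[1],e[0]])
print("yaw",np.degrees(np.arctan2(e[1],e[0])),"screw in base",e@(S-ctr[:2]),y@(S-ctr[:2]))
for nm,a,b,z in(("screw",.056,.041,.072),("plain",-.056,-.041,.064)):
    P=np.r_[ctr[:2]+a*e+b*y,z];print(nm,P.round(4),proj(c,P).round(1),"r",np.hypot(*P[:2]))
    d=c["depth"];u=proj(c,P)[0].round().astype(int);print("depth",d[u[1],u[0]])
    cv2.circle(im,u,1,(0,0,255),-1)
s=np.load("pics/side0.npz")
a=cv2.resize(im[110:260,230:390],None,fx=3,fy=3,interpolation=2);b=cv2.resize(s["pixels"][180:280,300:440],(480,343))
cv2.imwrite("pics/crop.png",cv2.vconcat([a[:,:480],b])[:793] if 0 else a)
E
```

```text
quad px [[284, 131], [362, 173], [330, 235], [251, 194]]
[[0.5445 0.1809 0.064 ]
 [0.6428 0.1303 0.064 ]
 [0.5769 0.0061 0.064 ]
 [0.4793 0.0578 0.064 ]] [0.1106 0.1405 0.1104 0.1393]
ctr [0.56084942 0.09376414 0.064     ]
yaw -117.96279977245851 screw in base 0.05806850182571687 0.031953906949842306
screw [0.5708 0.0251 0.072 ] [[351.7 176. ]] r 0.571355054378201
depth 0.8090185
plain [0.5509 0.1625 0.064 ] [[261.6 189.4]] r 0.5743474307020042
depth 0.81575906
```

View pics/crop.png

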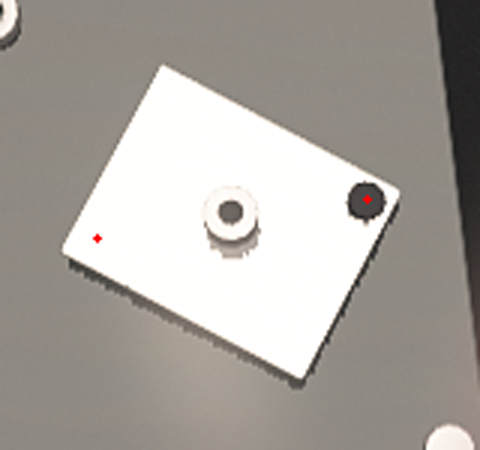

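The crop shows the aluminium base, with the screw head at crop (367,200). My predicted screw mark falls on the head and the plain-corner mark at (97,238) falls on bare metal. The measured rectangle is 140 x 110 mm and both points are within reach. Now I'll move above the screw.

```bash
python3 -m jog '[{"dp":[-2.3,-1.9,0],"fingers":0},{"dp":[-6,-5,0],"fingers":0},{"dp":[-10.5,-8.7,0],"fingers":0},{"dp":[-15,-12.5,0],"fingers":0},{"dp":[-19.6,-16.3,0],"fingers":0},{"dp":[-24.2,-20.1,0],"fingers":0},{"dp":[-28.5,-23.7,0],"fingers":0},{"dp":[-30,-25,0],"fingers":0}]' 10
python3 -m jog '[{"dp":[-2.3,-1.9,0],"fingers":0},{"dp":[-6,-5,0],"fingers":0},{"dp":[-10.5,-8.7,0],"fingers":0},{"dp":[-15,-12.5,0],"fingers":0},{"dp":[-19,-16,0],"fingers":0},{"dp":[-22,-18.5,1],"fingers":0},{"dp":[-23.3,-19.3,3],"fingers":0},{"dp":[-23.3,-19.3,5],"fingers":0}]'
```

```text
validation failed for argument at $[0]...
validation failed for argument at $[0]...
```

```bash
python3 -m jog '[{"dp":[-2.3,-1.9,0],"twist":0,"fingers":0},{"dp":[-6,-5,0],"twist":0,"fingers":0},{"dp":[-10.5,-8.7,0],"twist":0,"fingers":0},{"dp":[-15,-12.5,0],"twist":0,"fingers":0},{"dp":[-19.6,-16.3,0],"twist":0,"fingers":0},{"dp":[-24.2,-20.1,0],"twist":0,"fingers":0},{"dp":[-28.5,-23.7,0],"twist":0,"fingers":0},{"dp":[-30,-25,0],"twist":0,"fingers":0}]' 10
```

```text
time_s: 1.1
tool_pos: [0.4142, 0.2788, 0.2224]
tool_rot: [-180.0, 0.0, 161.0]
force: [-0.5, 1.4, -0.2]
grip_width: 0.0155
grasp_force: 0.0
```

```bash
python3 -m jog '[{"dp":[-2.3,-1.9,0],"twist":0,"fingers":0},{"dp":[-6,-5,0],"twist":0,"fingers":0},{"dp":[-10.5,-8.6,1],"twist":0,"fingers":0},{"dp":[-15,-12.3,3],"twist":0,"fingers":0},{"dp":[-19,-15.6,5],"twist":0,"fingers":0},{"dp":[-22,-18,7.5],"twist":0,"fingers":0},{"dp":[-23.1,-18.9,9.5],"twist":0,"fingers":0},{"dp":[-23.1,-18.9,10.5],"twist":0,"fingers":0}]'
python3 -m jog '[{"dp":[0,0,0],"twist":0,"fingers":0},{"dp":[0,0,0],"twist":0,"fingers":0}]'
python3 - <<'E'
from cell import env
import cv2,numpy as np
from h import *
o=env.get_obs();P=o["tool_pos"];print(P,o["tool_rot"])
T=env.read_camera("top");S=env.read_camera("side")
a=cv2.resize(T["pixels"][100:260,230:400],(480,452));b=cv2.resize(S["pixels"][150:270,290:450],(480,360))
for n,c in(("top",T),("side",S)):
    print(n,proj(c,[P,[.5708,.0251,.072],[.5509,.1625,.064]]).round(1).tolist())
cv2.imwrite("pics/near.png",cv2.resize(cv2.hconcat([a,cv2.copyMakeBorder(b,0,92,0,0,0)]),(800,377)))
E
```

```text
time_s: 2.1
tool_pos: [0.5698, 0.0298, 0.1159]
tool_rot: [-179.9, -0.1, 161.3]
force: [-0.1, 1.4, -0.0]
grip_width: 0.0005
grasp_force: 0.0
time_s: 2.35
tool_pos: [0.5708, 0.0319, 0.1184]
tool_rot: [179.9, 0.0, 161.5]
force: [-0.2, -0.4, 0.9]
grip_width: 0.0004
grasp_force: 0.0
[0.57076239 0.03189396 0.11838994] [1.79917465e+02 3.77807703e-02 1.61482675e+02]
top [[349.1, 170.5], [351.6, 176.0], [261.6, 189.4]]
side [[387.5, 203.8], [387.3, 228.5], [346.6, 203.9]]
```

View pics/near.png

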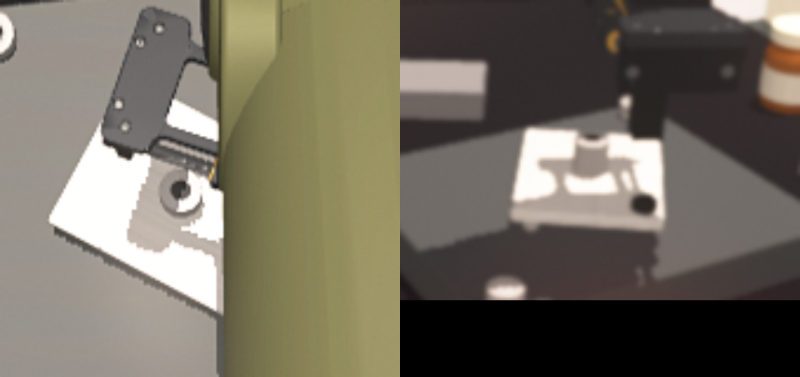

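The near view shows the closed fingertips at side pixel ~(389,205), which matches their projected position. The screw is at ~(387,231) and the base is undisturbed. I'll shift 6 mm in -y and go down to just above the screw.

```bash
python3 -m jog '[{"dp":[-0.2,-0.57,1],"twist":0,"fingers":0},{"dp":[-0.2,-0.57,2.5],"twist":0,"fingers":0},{"dp":[-0.2,-0.57,3.6],"twist":0,"fingers":0},{"dp":[-0.2,-0.57,4],"twist":0,"fingers":0},{"dp":[-0.2,-0.57,4],"twist":0,"fingers":0},{"dp":[-0.2,-0.57,4],"twist":0,"fingers":0}]'
python3 - <<'E'
from cell import env
from h import *
o=env.get_obs();P=o["tool_pos"];print(P,o["force"])
S=env.read_camera("side");print(proj(S,[P,[.5708,.0251,.072]]))
cv2.imwrite("pics/pre.png",cv2.resize(S["pixels"][150:270,310:430],(600,600),interpolation=2))
E
```

```text
time_s: 3.2
tool_pos: [0.5711, 0.024, 0.0779]
tool_rot: [180.0, 0.0, 161.3]
force: [0.0, -0.6, -1.1]
grip_width: 0.0009
grasp_force: 0.0
[0.57107172 0.0239788  0.07791031] [ 0.03094815 -0.59113842 -1.0990875 ]
[[388.00235829 225.88412029]
 [387.31649456 228.51108659]]
```

View pics/pre.png

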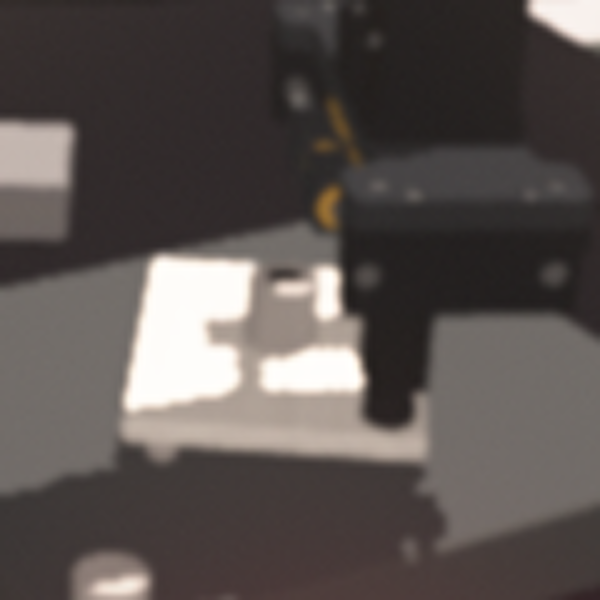

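The fingers are directly above the screw head at crop (388,410). Pressing now.

```bash
python3 -m jog '[{"dp":[0,0,0.3],"twist":0,"fingers":0},{"dp":[0,0,0.6],"twist":0,"fingers":0},{"dp":[0,0,0.8],"twist":0,"fingers":0},{"dp":[0,0,1.0],"twist":0,"fingers":0},{"dp":[0,0,1.2],"twist":0,"fingers":0},{"dp":[0,0,1.2],"twist":0,"fingers":0}]'
python3 -m jog '[{"dp":[0,0,0.1],"twist":0,"fingers":0},{"dp":[0,0,0.1],"twist":0,"fingers":0},{"dp":[0,0,0.1],"twist":0,"fingers":0}]'
```

```text
time_s: 4.0
tool_pos: [0.5708, 0.0239, 0.0658]
tool_rot: [180.0, 0.0, 161.3]
force: [-1.4, 0.1, 2.8]
grip_width: 0.0005
grasp_force: 1.2
time_s: 4.38
tool_pos: [0.5709, 0.0239, 0.0655]
tool_rot: [180.0, 0.0, 161.3]
force: [-3.2, -0.4, 7.1]
grip_width: 0.0004
grasp_force: 3.4
```

```bash
python3 -m jog '[{"dp":[0,0,0.03],"twist":0,"fingers":0},{"dp":[0,0,0.03],"twist":0,"fingers":0},{"dp":[0,0,0.03],"twist":0,"fingers":0},{"dp":[0,0,0.03],"twist":0,"fingers":0},{"dp":[0,0,0.03],"twist":0,"fingers":0},{"dp":[0,0,0.03],"twist":0,"fingers":0},{"dp":[0,0,0.03],"twist":0,"fingers":0},{"dp":[0,0,0.03],"twist":0,"fingers":0}]'
python3 -m jog '[{"dp":[0,0,0],"twist":0,"fingers":0},{"dp":[0,0,0],"twist":0,"fingers":0},{"dp":[0,0,0],"twist":0,"fingers":0},{"dp":[0,0,0],"twist":0,"fingers":0}]'
python3 - <<'E'
from cell import env
from h import *
S=env.read_camera("side");np.savez("pics/press.npz",**S)
cv2.imwrite("pics/press.png",cv2.resize(S["pixels"][150:270,310:430],(600,600),interpolation=2))
E
```

```text
time_s: 5.38
tool_pos: [0.5709, 0.0238, 0.0654]
tool_rot: [180.0, 0.0, 161.3]
force: [-2.4, -0.5, 8.5]
grip_width: 0.0005
grasp_force: 4.1
time_s: 5.88
tool_pos: [0.5709, 0.0238, 0.0654]
tool_rot: [180.0, 0.0, 161.3]
force: [-2.7, -0.7, 8.2]
grip_width: 0.0003
grasp_force: 4.1
```

View pics/press.png

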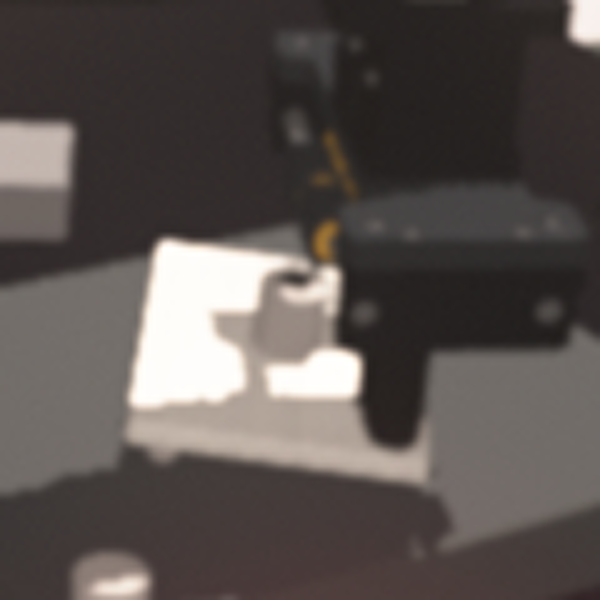

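The base is clearly tilted onto the screw corner, and contact at ~8 N was held for more than 1.5 s. Next I'll lift, cross above the socket, and go to the plain corner.

```bash
python3 -m jog '[{"dp":[0,0,-0.3],"twist":0,"fingers":0},{"dp":[0,0,-1.5],"twist":0,"fingers":0},{"dp":[0,0,-4.5],"twist":0,"fingers":0},{"dp":[0.6,1.2,-6.5],"twist":0,"fingers":0},{"dp":[2.2,4.3,-7],"twist":0,"fingers":0},{"dp":[4.2,8.2,-7],"twist":0,"fingers":0},{"dp":[5.8,11.4,-7],"twist":0,"fingers":0},{"dp":[6.3,12.4,-6.5],"twist":0,"fingers":0}]'
python3 -m jog '[{"dp":[0,0,1],"twist":0,"fingers":0},{"dp":[0,0,2.5],"twist":0,"fingers":0},{"dp":[0,0,3.8],"twist":0,"fingers":0},{"dp":[0,0,4.5],"twist":0,"fingers":0},{"dp":[0,0,4.5],"twist":0,"fingers":0},{"dp":[0,0,4.5],"twist":0,"fingers":0}]'
python3 - <<'E'
from cell import env
from h import *
o=env.get_obs();P=o["tool_pos"];print(P,o["force"])
S=env.read_camera("side");print(proj(S,[P,[.5509,.1625,.071]]))
cv2.imwrite("pics/pre2.png",cv2.resize(S["pixels"][150:270,310:430],(600,600),interpolation=2))
E
```

```text
time_s: 6.92
tool_pos: [0.5505, 0.1647, 0.1299]
tool_rot: [179.9, 0.0, 161.6]
force: [0.1, -0.1, -0.8]
grip_width: 0.0006
grasp_force: 0.0
time_s: 7.68
tool_pos: [0.5511, 0.1615, 0.0846]
tool_rot: [180.0, 0.0, 161.3]
force: [-0.0, -1.1, -0.7]
grip_width: 0.0004
grasp_force: 0.0
[0.55109832 0.16154311 0.08464017] [-0.00670061 -1.06056553 -0.69327113]
[[347.18595555 194.85909893]
 [346.68273196 200.77736943]]
```

View pics/pre2.png

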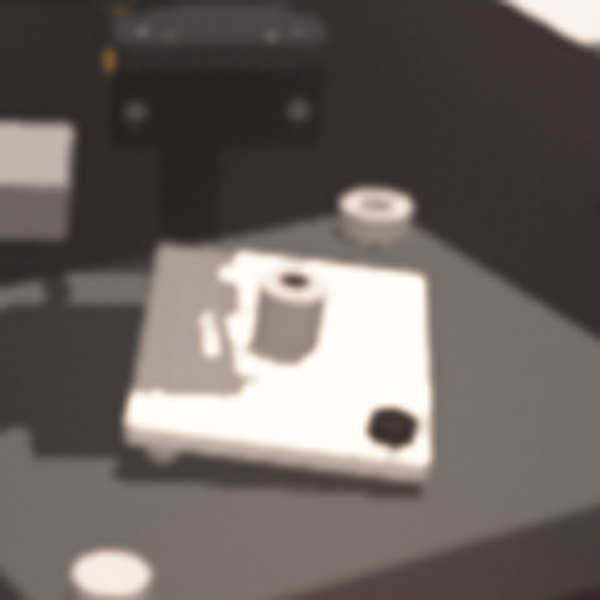

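The base stays tilted onto the screw at crop (392,427). The fingers at (187,235) are above the plain corner and ~13 mm clear of it. Pressing down.

```bash
python3 -m jog '[{"dp":[0,0,0.6],"twist":0,"fingers":0},{"dp":[0,0,1.1],"twist":0,"fingers":0},{"dp":[0,0,1.4],"twist":0,"fingers":0},{"dp":[0,0,1.6],"twist":0,"fingers":0},{"dp":[0,0,1.8],"twist":0,"fingers":0},{"dp":[0,0,1.95],"twist":0,"fingers":0},{"dp":[0,0,1.95],"twist":0,"fingers":0}]'
python3 -m jog '[{"dp":[0,0,0.08],"twist":0,"fingers":0},{"dp":[0,0,0.08],"twist":0,"fingers":0},{"dp":[0,0,0.08],"twist":0,"fingers":0}]'
```

```text
time_s: 8.6
tool_pos: [0.5507, 0.1615, 0.0647]
tool_rot: [180.0, -0.0, 161.3]
force: [0.3, 0.4, 0.2]
grip_width: 0.0005
grasp_force: 0.0
time_s: 8.98
tool_pos: [0.5508, 0.1616, 0.0642]
tool_rot: [180.0, 0.0, 161.3]
force: [-0.4, 0.5, 2.6]
grip_width: 0.0008
grasp_force: 1.0
```

```bash
python3 -m jog '[{"dp":[0,0,0.06],"twist":0,"fingers":0},{"dp":[0,0,0.06],"twist":0,"fingers":0},{"dp":[0,0,0.06],"twist":0,"fingers":0},{"dp":[0,0,0.06],"twist":0,"fingers":0},{"dp":[0,0,0.06],"twist":0,"fingers":0},{"dp":[0,0,0.06],"twist":0,"fingers":0},{"dp":[0,0,0.06],"twist":0,"fingers":0},{"dp":[0,0,0.06],"twist":0,"fingers":0}]'
python3 -m jog '[{"dp":[0,0,0],"twist":0,"fingers":0},{"dp":[0,0,0],"twist":0,"fingers":0},{"dp":[0,0,0],"twist":0,"fingers":0},{"dp":[0,0,0],"twist":0,"fingers":0},{"dp":[0,0,0],"twist":0,"fingers":0}]'
```

```text
time_s: 9.98
tool_pos: [0.5509, 0.1617, 0.064]
tool_rot: [180.0, 0.0, 161.3]
force: [-2.5, -0.3, 5.0]
grip_width: 0.0005
grasp_force: 2.7
time_s: 10.6
tool_pos: [0.5509, 0.1617, 0.064]
tool_rot: [180.0, 0.0, 161.3]
force: [-1.6, 0.1, 4.1]
grip_width: 0.0007
grasp_force: 2.7
```

Contact at 4–5 N was held for 1.6 s at z = 0.064, which is the level height. I'll lift straight up, move clear to +y, and check the pose in the cameras.

```bash
python3 -m jog '[{"dp":[0,0,-0.3],"twist":0,"fingers":0},{"dp":[0,0,-1.5],"twist":0,"fingers":0},{"dp":[0,0,-4.5],"twist":0,"fingers":0},{"dp":[0,0,-8],"twist":0,"fingers":0},{"dp":[1,3,-12],"twist":0,"fingers":0},{"dp":[3,8,-14],"twist":0,"fingers":0},{"dp":[5,13,-15],"twist":0,"fingers":0},{"dp":[7,18,-15],"twist":0,"fingers":0}]'
python3 -m jog '[{"dp":[2,5,0],"twist":0,"fingers":0},{"dp":[4,9,0],"twist":0,"fingers":0},{"dp":[5,11,0],"twist":0,"fingers":0},{"dp":[5,11,0],"twist":0,"fingers":0},{"dp":[5,11,0],"twist":0,"fingers":0},{"dp":[5,11,0],"twist":0,"fingers":0}]'
python3 - <<'E'
from cell import env
from h import *
T=env.read_camera("top");S=env.read_camera("side");im=T["pixels"];t0=np.load("pics/top0.npz");s0=np.load("pics/side0.npz")
for n,c in(("before",t0),("after",T)):
    i=c["pixels"];g=np.zeros(i.shape[:2],np.uint8);g[120:246,240:376]=(i[120:246,240:376].min(2)>150)*255
    ct=max(cv2.findContours(g,0,1)[0],key=cv2.contourArea);b=cv2.boxPoints(cv2.minAreaRect(ct));print(n,np.array([ray(c,p,.064)[:2] for p in b]).round(4).tolist())
f=lambda c:cv2.resize(c[150:270,310:430],(400,400),interpolation=2)
cv2.imwrite("pics/end.png",cv2.hconcat([f(s0["pixels"]),f(S["pixels"])]))
E
```

```text
time_s: 11.6
tool_pos: [0.5426, 0.3564, 0.2157]
tool_rot: [179.8, 0.1, 161.3]
force: [0.8, 0.8, -0.3]
grip_width: 0.0005
grasp_force: 0.0
time_s: 12.35
tool_pos: [0.5313, 0.4722, 0.214]
tool_rot: [-180.0, 0.1, 161.1]
force: [0.4, -0.1, -0.3]
grip_width: 0.0005
grasp_force: 0.0
before [[0.5445, 0.1809], [0.6428, 0.1303], [0.5769, 0.0061], [0.4793, 0.0578]]
after [[0.5445, 0.1809], [0.6428, 0.1303], [0.5769, 0.0061], [0.4793, 0.0578]]
```

View pics/end.png

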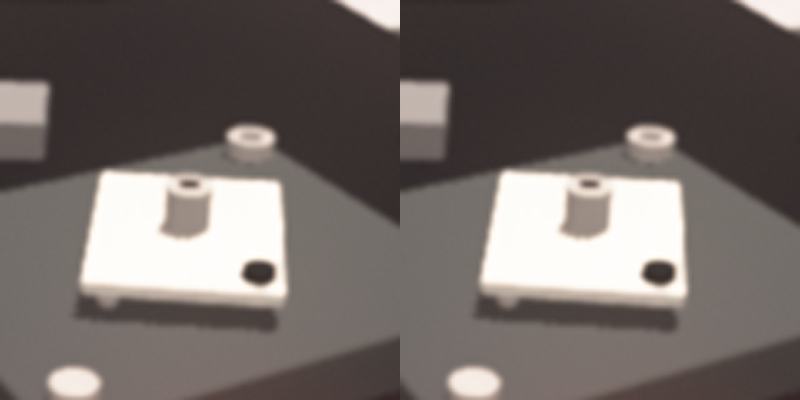

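The before and after crops look the same: the base is level and the corners measured from the top camera have not moved.

```bash
python3 -c "
from cell import env
print(env.sign_off())"
```

```text
the job is handed in; nothing more can be done
None
```

I pressed and held the screw corner down for over 1.5 s at about 8 N, then the opposite corner for over 1.5 s at 4–5 N; the base is back level, unmoved in the before and after images, and the job is handed in at about 12.5 s.

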